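Show a round-bottom flask to the inspection camera for the star-crack check

ROBOT

A 7-joint arm with a two-finger parallel gripper is mounted at the origin on the work surface. World frame = base frame: x ahead of the robot, y to its left, z up, the work surface at z = 0. Lengths are in m, angles in rad, forces in N, time in s.
With the tool pointing down it reaches from about 0.35 to 0.9 m from the base axis. Payload 8.1 kg.
Tool frame: the origin (TCP) lies on the centre line of the jaws, within the pads' length; the fingertips stand 11 mm ahead of it and the grasp point (between the pads) lies 8 mm behind it (tip_extent is the z of the fingertips in the tool frame, in m); z points along the fingers, y is the line along which they close (so a half turn about z gives the same grasp; the last joint's range is limited). The gripper opens to 85 mm and grips with 20 to 120 N. Pads are 22 mm wide; open, the fingers measure 114 mm over their backs; the gripper's body (76 mm by 85 mm) begins 54 mm behind the grasp point. The pads swing forward as they close: fully open they stand 13 mm farther back than shut.
Start: joints at [1.062, 0.434, 0.025, 1.573, -0.012, 1.134, -0.075], TCP at [0.247, -0.574, 0.242] pointing down, gripper open.
Joint ranges: [-2.62, 2.62], [-0.44, 2.09], [-1.27, 1.32], [0.08, 2.57], [-1.32, 4.46], [0.12, 2], [-2.74, 2.74]. Speed limits (rad/s): [2.22, 2.22, 3.01, 3.01, 3.14, 3.14, 3.14].

INTERFACE

Orientations are given as a 3x3 rotation matrix whose columns are the frame's x, y, z axes.
In Python, from station import get_obs, camera, calibration, sign_off, tip_extent gives the robot as it stands.
- The arm moves only by the shell command python3 -m handwheel 'ROWS' [OPENING] [FORCE]. ROWS is JSON, a list of rows, each a list of 6 numbers: the shift along the tool's x, y, z in m, then the turn, a rotation vector about the tool's x, y, z in degrees. In form: [[x, y, z, ax, ay, az], ...]. A call has 1 to 10 rows; each row is the pose to reach, as a shift and turn from the pose commanded when the call began, along the tool's axes at that moment; what a row does not reach only later rows make up. A row lasts 1/10 s, in which the tool goes at most 50 mm and 8.59 degrees, less where a joint would pass 70% of its speed; a pose out of reach is approached as far as the arm can. A call with a gripper value outside its range is refused whole. OPENING is the finger opening in m, from 0 to 0.0854, set as the call begins (- or left out, the last holds). The fingers move at their own pace and stop on an object; FORCE is the grip in N (left out, the last holds). Time passes only in rows, so rows that repeat a pose let the fingers close. It gives the time, the measured TCP pose, the force, the opening and the grip force at its end, in the units of the state.
- get_obs(): the state, without advancing time (a new reading comes with each control period).
- camera(name): name is "scene" or "top"; returns the picture (400x640x3 uint8, blue, green, red); there is no depth.
- calibration(name): a dict with "camera_matrix" (3x3 intrinsics, pixels), "k1" (the pictures are not rectified: a ray, as slopes to the right and down, at radius r is drawn at 1 + k1 r^2 times it, then the intrinsics apply), "cam_to_world" (4x4, takes a point from camera to world coordinates). Camera axes: x right, y down, z forward; pixel columns grow to the right and rows downward; lengths in m; the calibration is good to about 2 mm. A picture is of the moment at which its call begins. calibration takes no time and is no camera call.
- sign_off(): hands the job in; it is judged then, once.
The state is a dict: "t": time; "qpos": joint angles; "qd": joint speeds; "tau": joint torques, N m; "eef_pos": TCP position; "tcp_rot": TCP orientation; "wrist_force": force on the tool from outside, world axes, zero at the start; "torque": the same for the moment, N m; "finger_gap": finger opening in m; "grip_force": force on a finger pad.
Only numpy, scipy, OpenCV 4.12 (cv2) and the standard library are available. Lean on these libraries where they do the work, as an engineer would, in place of code of your own. Each camera call takes 0.05 s, during which the arm holds its last target. There are 200 camera calls.

TASK

Before it goes under vacuum, the round-bottom flask with the red stopper needs its bottom checked for star cracks: draw it straight up out of its seat in the blue rack and hold it up to the inspection camera on the low stand, in the air 11 cm in front of the lens, bulb centred on the line of sight and the flask in line with it, bottom towards the lens. The job ends holding: finish while you keep it there, steady in the gripper, resting on nothing. Do not touch the camera or its stand, and leave the other flasks and everything else on the bench where they are.

Things in the scene. Friction and masses are not known exactly. Their poses are not given: they have to be found in the camera images.
- red_flask_bulb (a point): Bulb centre of the clear 100 ml round-bottom flask with RED stopper (60-120 g), the one to show; z axis runs up the neck. Bulb 64 mm across. Above this point: neck 27 mm across from 30 to 73 mm (top frosted white), rim 30 mm across to 78, fixed stopper 33 mm across to 92 mm. Starts upright in any of the rack's three seats, ball-in-cup, so it can rock a little; neck free all round.
- green_flask_bulb (a point): The same point of a second, like flask, with a GREEN stopper, in another seat of the rack. Leave it there.
- yellow_flask_bulb (a point): The same point of a third, like flask, with a YELLOW stopper, in another seat of the rack. Leave it there.
- rack: Fixed blue flask rack, 105 (x) x 310 (y) x 40 mm high, on the left or right half of the bench, turned up to 0.3 rad. Origin on the bench under its middle, y along it. Three round seats, holes 59 mm across in the top plate, at y = -100, 0, +100 mm. A seated bulb dips 20 mm into its hole, its centre 52 mm above the bench.
- stand: Fixed low retort stand of the inspection camera, on the other half of the bench. Origin on the bench below the viewing spot. In its frame: grey base 12 mm thick, x 100 to 310, y -68 to 68 mm; steel rod 12 mm across, 297 mm high, at x = 250; blue clamp arm from the rod to the camera. Turned up to 0.3 rad; -x faces the robot.
- lens (a point): Middle of the camera's lens, in the face of its ring light (black ring 68 mm across, 12 mm thick, white LEDs), 120 to 180 mm above the bench. z axis: line of sight, out of the lens, looking up and back to the robot's side, leaning 35 degrees from vertical towards -x of the stand. Along -z the black barrel, 36 mm across, runs back 98 mm.
- view_spot (a point): Viewing spot: point in the empty air on the line of sight, 110 mm in front of lens, where the bulb centre belongs; same axes as lens; 215 to 270 mm above the bench.
- beaker: Loose glass beaker, 70 mm wide, 95 mm high, origin under its middle; a bystander at the left side.
- amber_bottle: Loose amber glass bottle, 60 mm wide, 120 mm high, origin under its middle; a bystander behind, between rack and stand.
- cork_ring: Loose cork flask ring, 76 mm wide, 28 mm high, origin under its middle; a bystander between the two halves of the bench.
- spatula: Loose steel spatula, 180 mm long, lying flat; a bystander near the robot, on the left.
- dish: Loose white porcelain dish, 96 mm wide, 50 mm high, origin under its middle; a bystander at the right side.
- wash_bottle: Loose white plastic bottle with blue cap, 68 mm wide, 140 mm high, origin under its middle; a bystander at the right side.

How it is judged:
By the outcome, as a careful person would: the job done as asked, in the order asked, and still so for the second after the job is handed in, while the arm keeps its last pose, push and grip.
It also fails if it takes over 38 s, if anything falls off the work surface, if the arm or the gripper's body presses on something with over 40 N, if the wrist force passes 120 N, or if a joint passes its speed limit or range.

## Working session

There is one attempt and no reset: what is moved stays moved. The work goes in short steps, Python scripts to look and compute and a shell command to move; the robot and the scene stay as the last step left them, time stands still between calls to the robot, and variables do not carry over. Pictures are saved under pics/ and viewed, at most 10 in all, crops included, and the job is handed in when it is done.

```bash
mkdir -p pics; ls; python3 - <<'E'
from station import *
import cv2,numpy as np
np.set_printoptions(precision=4,suppress=True)
for n in("scene","top"):
    cv2.imwrite(f"pics/{n}0.png",camera(n)); c=calibration(n); print(n,c)
o=get_obs(); print(o["t"],o["eef_pos"],o["tcp_rot"],o["finger_gap"],tip_extent)
E
```

```text
pics
scene {'camera_matrix': array([[368.7326,   0.    , 322.7959],
       [  0.    , 368.7326, 193.3698],
       [  0.    ,   0.    ,   1.    ]]), 'k1': -0.05261032754268618, 'cam_to_world': array([[-0.3544,  0.8087, -0.4694,  1.0887],
       [ 0.935 ,  0.3004, -0.1883,  0.2285],
       [-0.0113, -0.5057, -0.8627,  1.2156],
       [ 0.    ,  0.    ,  0.    ,  1.    ]])}
top {'camera_matrix': array([[463.3328,   0.    , 311.9869],
       [  0.    , 463.3328, 199.882 ],
       [  0.    ,   0.    ,   1.    ]]), 'k1': 0.02862252493955337, 'cam_to_world': array([[-0.0022, -0.9804,  0.1969,  0.2094],
       [-1.    ,  0.0028,  0.0026, -0.0108],
       [-0.0031, -0.1969, -0.9804,  1.654 ],
       [ 0.    ,  0.    ,  0.    ,  1.    ]])}
0.1 [ 0.2465 -0.5739  0.2416] [[ 0.9188  0.3947 -0.0006]
 [ 0.3947 -0.9188  0.0011]
 [-0.0001 -0.0013 -1.    ]] 0.08537528867019378 0.011
```

View pics/scene0.png

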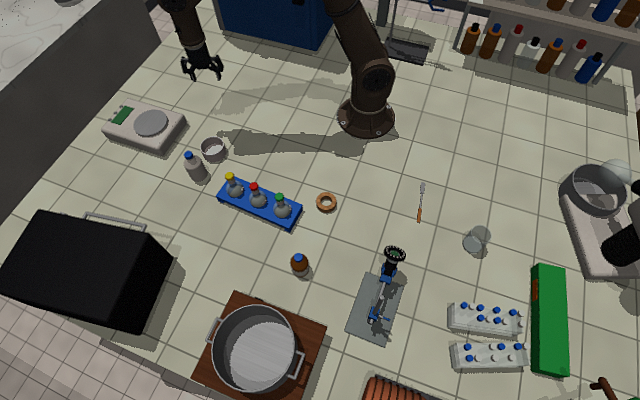

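View pics/top0.png

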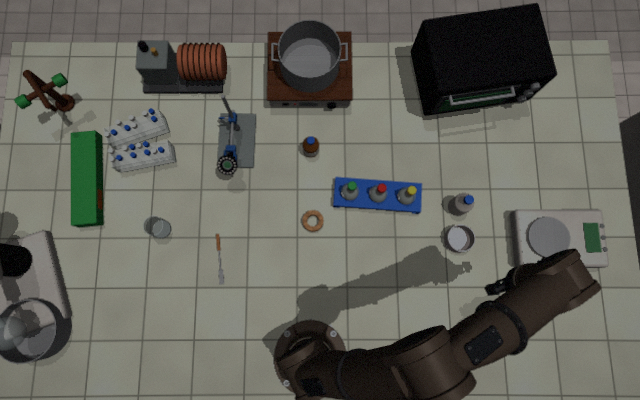

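The red stopper is in the rack's middle seat, at top (380,188) and scene (255,187). The lens ring is at top (228,163) and scene (394,254). Next I'll measure these.

```bash
cat > h.py <<'E'
from station import *
import cv2,numpy as np
np.set_printoptions(precision=4,suppress=True)
def ray(n,uv):
    c=calibration(n);K=c["camera_matrix"];T=c["cam_to_world"]
    d=(np.array(uv,float)-K[:2,2])/[K[0,0],K[1,1]]; s=d.copy()
    for _ in range(10): s=d/(1+c["k1"]*(s@s))
    return T[:3,3],T[:3,:3]@np.r_[s,1]
def plane(n,uv,z):
    o,d=ray(n,uv); return o+d*(z-o[2])/d[2]
def two(uv1,uv2):
    (a,d),(b,e)=ray("scene",uv1),ray("top",uv2)
    s=np.linalg.lstsq(np.c_[d,-e],b-a,rcond=None)[0]
    p,q=a+d*s[0],b+e*s[1]; return (p+q)/2,np.linalg.norm(p-q)
def px(n,P):
    c=calibration(n);K=c["camera_matrix"];T=c["cam_to_world"]
    v=T[:3,:3].T@(np.array(P)-T[:3,3]);s=v[:2]/v[2];s=s*(1+c["k1"]*(s@s));return s*[K[0,0],K[1,1]]+K[:2,2]
def blob(img,box,lo,hi):
    x0,y0,x1,y1=box;h=cv2.cvtColor(img[y0:y1,x0:x1],cv2.COLOR_BGR2HSV)
    m=cv2.inRange(h,np.array(lo),np.array(hi))
    k,l,st,ce=cv2.connectedComponentsWithStats(m); i=1+np.argmax(st[1:,4])
    return ce[i]+[x0,y0],st[i],[(l==i).astype(np.uint8),(x0,y0)]
E
python3 - <<'E'
from h import *
S=cv2.imread("pics/scene0.png");T=cv2.imread("pics/top0.png")
def two_blob(nm,b1,b2,lo,hi):
    a,sa,_=blob(S,b1,lo,hi);b,sb,_=blob(T,b2,lo,hi)
    print(nm,a,sa,b,sb,two(a,b),plane("scene",a,.140),plane("top",b,.140))
two_blob("red",(235,170,275,210),(365,175,395,205),(0,150,60),(8,255,255))
two_blob("green",(265,185,300,225),(335,175,365,205),(50,120,40),(80,255,255))
two_blob("yellow",(215,165,245,190),(395,180,425,205),(22,130,60),(35,255,255))
_,_,(m,o)=blob(T,(325,170,430,220),(105,120,60),(125,255,255))
r=cv2.minAreaRect(cv2.findNonZero(m));print("rack",[plane("top",p+np.array(o),.03) for p in cv2.boxPoints(r)])
a=cv2.resize(S[230:350,335:415],None,fx=5,fy=5,interpolation=cv2.INTER_CUBIC)
b=cv2.resize(T[90:190,205:265],None,fx=6,fy=6,interpolation=cv2.INTER_CUBIC)
cv2.imwrite("pics/st.png",np.hstack([a[:600],b[:600]]))
E
```

```text
red [253.5686 185.6667] [15 12  8  8 51] [381.2909 187.9636] [12  9  9  9 55] (array([ 0.5551, -0.2408,  0.1356]), np.float64(0.002756922489405686)) [ 0.5576 -0.2403  0.14  ] [ 0.5536 -0.2388  0.14  ]
green [278.7193 196.6842] [10  8  8  9 57] [351.4828 185.5172] [13  7  8  8 58] (array([ 0.5642, -0.1413,  0.1344]), np.float64(0.003199096300520257)) [ 0.5673 -0.141   0.14  ] [ 0.5623 -0.1393  0.14  ]
yellow [228.9333 175.6167] [10  7  9  9 60] [411.1186 190.0678] [12  6  9  9 59] (array([ 0.5479, -0.3407,  0.1355]), np.float64(0.0035870065074735903)) [ 0.5506 -0.3402  0.14  ] [ 0.5461 -0.338   0.14  ]
rack [array([ 0.5127, -0.0799,  0.03  ]), array([ 0.6227, -0.0901,  0.03  ]), array([ 0.5948, -0.4026,  0.03  ]), array([ 0.4857, -0.3885,  0.03  ])]
```

View pics/st.png

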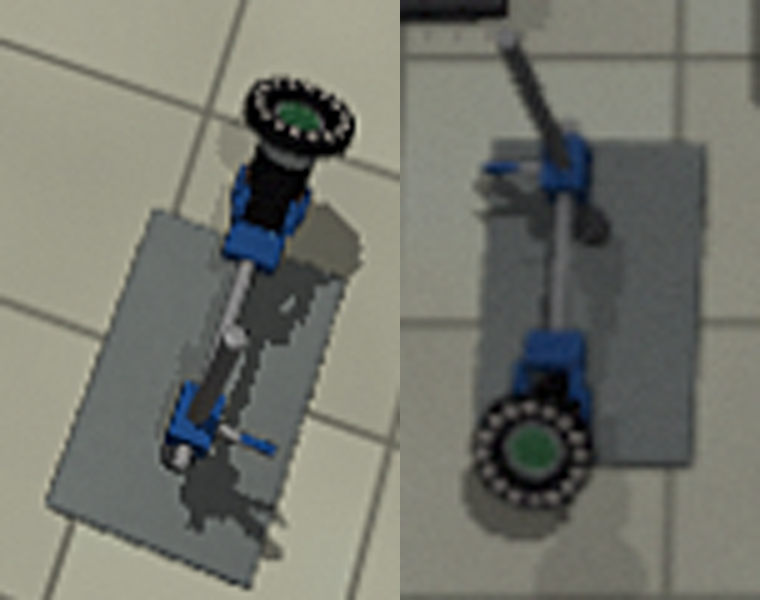

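The stand crop shows the lens centre at scene ≈(394.6,253.4) and top ≈(227.2,165). The base corners are visible in both views.

```bash
python3 - <<'E'
from h import *
f=lambda p,s,o:(np.array(p)+.5)/s-.5+np.array(o)
so=(335,230);to=(205,90)
L,e=two(f((298,117),5,so),f((133,450),6,to));print("lens",L,e)
C={}
for k,(n,p) in dict(nl=("scene",(155,210)),fl=("scene",(47,507)),fr=("scene",(250,587)),FR=("top",(93,143)),FL=("top",(305,143)),NL=("top",(292,466))).items():
    C[k]=plane(n,f(p,5 if n=="scene" else 6,so if n=="scene" else to),.012); print(k,C[k])
# scene camera looks from +x: its left is -y side
for a,b in (("nl","fl"),("NL","FL")): d=C[b]-C[a];print("yaw",np.arctan2(d[1],d[0]),np.linalg.norm(d))
for a,b in (("fl","fr"),("FL","FR")): d=C[b]-C[a];print("yaw",np.arctan2(-d[0],d[1]),np.linalg.norm(d))
yaw=None
cs=[(C["nl"]+C["fr"])/2,(C["NL"]+C["FR"])/2];print("base centres",cs)
for c in cs+[sum(cs)/2]:
    d=c-L;y=np.arctan2(d[1],d[0]);print("yaw lens->base",y,np.hypot(*d[:2]))
E
```

```text
lens [0.6323 0.2771 0.1546] 0.0027459600992070475
nl [0.6693 0.2093 0.012 ]
fl [0.8765 0.2044 0.012 ]
fr [0.8778 0.3365 0.012 ]
FR [0.8709 0.3374 0.012 ]
FL [0.8707 0.205  0.012 ]
NL [0.6619 0.2086 0.012 ]
yaw -0.023905026716283643 0.20722929630088804
yaw -0.01706104061809759 0.2088569946187771
yaw -0.010138618869853957 0.13212616272755806
yaw -0.0016571092043183102 0.13238822569112005
base centres [array([0.7736, 0.2729, 0.012 ]), array([0.7664, 0.273 , 0.012 ])]
yaw lens->base -0.029317005424731788 0.14134669738223007
yaw lens->base -0.03051176198452039 0.13419211174734935
yaw lens->base -0.029898872297788197 0.1377693799991137
```

```bash
python3 -m handwheel '[[0.02,-0.01,0,0,0,-3],[0.06,-0.03,0,0,0,-9],[0.105,-0.045,0,0,0,-16],[0.15,-0.065,0,0,0,-23],[0.195,-0.085,0,0,0,-30],[0.24,-0.105,0,0,0,-37],[0.285,-0.125,0,0,0,-44],[0.33,-0.145,0,0,0,-51],[0.37,-0.165,0,0,0,-57],[0.4,-0.177,0,0,0,-61]]' 0.0854 20; python3 -m handwheel '[[0.0145,-0.005,0,0,0,-1],[0.0155,-0.007,0.02,0,0,-1],[0.0155,-0.007,0.04,0,0,-1],[0.0155,-0.007,0.04,0,0,-1]]'
python3 - <<'E'
from h import *
o=get_obs();print(o["t"],o["eef_pos"],o["tcp_rot"],o["qpos"],o["wrist_force"])
S=camera("scene");T=camera("top")
a=cv2.resize(S[130:230,200:300],None,fx=4,fy=4,interpolation=cv2.INTER_CUBIC)
b=cv2.resize(T[130:230,330:430],None,fx=4,fy=4,interpolation=cv2.INTER_CUBIC)
cv2.imwrite("pics/m1.png",np.hstack([a,b]))
E
```

```text
t: 1.1
eef_pos: [0.5462, -0.2492, 0.2423]
tcp_rot: [[0.091, 0.996, 0.0], [0.996, -0.091, 0.001], [0.001, 0.0, -1.0]]
wrist_force: [1.1, -0.6, 0.1]
finger_gap: 0.0852
grip_force: 0.0
t: 1.5
eef_pos: [0.5366, -0.2369, 0.1998]
tcp_rot: [[0.083, 0.997, -0.005], [0.997, -0.083, 0.001], [0.001, -0.005, -1.0]]
wrist_force: [-0.5, -0.3, -0.3]
finger_gap: 0.0857
grip_force: 0.0
1.5 [ 0.5366 -0.2369  0.1998] [[ 0.0825  0.9966 -0.0051]
 [ 0.9966 -0.0825  0.0014]
 [ 0.001  -0.0052 -1.    ]] [ 0.5629  0.4397 -0.3336  1.6981  0.1626  1.0364  0.0923] [-0.5479 -0.3145 -0.3268]
```

View pics/m1.png

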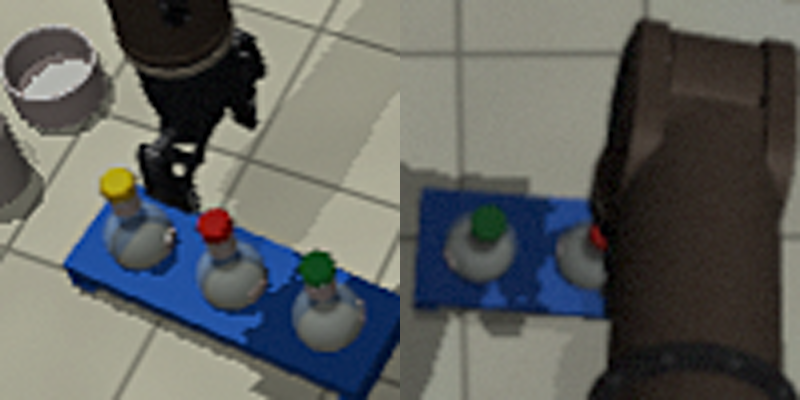

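```bash
python3 -m handwheel '[[-0.002,0.012,0,0,0,0],[-0.002,0.019,0.0,0,0,0],[-0.002,0.019,0.012,0,0,0],[-0.002,0.019,0.022,0,0,0],[-0.002,0.019,0.022,0,0,0],[-0.002,0.019,0.022,0,0,0]]' 
python3 - <<'E'
from h import *
o=get_obs();p,R=o["eef_pos"],o["tcp_rot"];print(o["t"],p,R,o["wrist_force"])
S=camera("scene")
for s in(1,-1):
    print("tip",px("scene",p+R@np.array([0,s*.0425,-.002])))
print("red",blob(S,(235,165,275,210),(0,150,60),(8,255,255))[0])
x0,y0=205,130
a=cv2.resize(S[y0:y0+80,x0:x0+100],None,fx=7,fy=7,interpolation=cv2.INTER_CUBIC)
for s in(1,-1):
    u=(px("scene",p+R@np.array([0,s*.0425,-.002]))-[x0,y0]+.5)*7; cv2.circle(a,tuple(int(v) for v in u),3,(255,0,255),-1)
cv2.imwrite("pics/m2.png",a)
E
```

```text
t: 2.2
eef_pos: [0.5572, -0.241, 0.1797]
tcp_rot: [[0.083, 0.997, -0.001], [0.997, -0.083, 0.0], [0.0, -0.001, -1.0]]
wrist_force: [-0.1, -0.8, -0.1]
finger_gap: 0.0854
grip_force: 0.0
2.2 [ 0.5572 -0.241   0.1797] [[ 0.0828  0.9966 -0.0014]
 [ 0.9966 -0.0828  0.0005]
 [ 0.0004 -0.0014 -1.    ]] [-0.0837 -0.7788 -0.0951]
tip [244.6   188.833]
tip [257.7442 169.3879]
red [253.5769 185.8654]
```

View pics/m2.png

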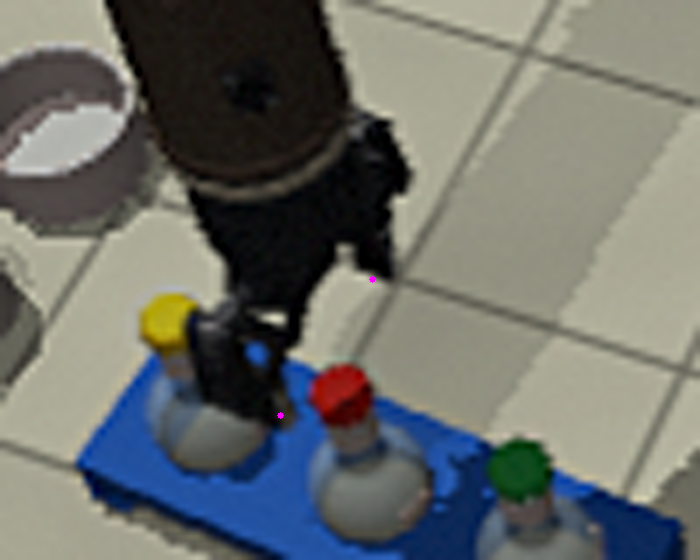

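The predicted fingertips match the image to about 1 px, so the TCP is over the red stopper. I'll descend and close.

```bash
python3 -m handwheel '[[0,-0.001,0.015,0,0,0],[0,-0.001,0.03,0,0,0],[0,-0.001,0.045,0,0,0],[0,-0.001,0.06,0,0,0],[0,-0.001,0.07,0,0,0],[0,-0.001,0.078,0,0,0],[0,-0.001,0.078,0,0,0],[0,-0.001,0.078,0,0,0]]' ; python3 -m handwheel '[[0,0,0,0,0,0],[0,0,0,0,0,0],[0,0,0,0,0,0],[0,0,0,0,0,0],[0,0,0,0,0,0],[0,0,0,0,0,0],[0,0,0,0,0,0],[0,0,0,0,0,0]]' 0.0 40
python3 - <<'E'
from h import *
o=get_obs();print(o["t"],o["eef_pos"],o["finger_gap"],o["grip_force"],o["wrist_force"])
S=camera("scene");cv2.imwrite("pics/m3.png",cv2.resize(S[130:230,195:305],None,fx=6,fy=6,interpolation=cv2.INTER_CUBIC)[:600])
E
```

```text
t: 3.05
eef_pos: [0.557, -0.2412, 0.1026]
tcp_rot: [[0.083, 0.997, 0.0], [0.997, -0.083, -0.0], [-0.0, 0.0, -1.0]]
wrist_force: [-0.6, 0.6, 0.1]
finger_gap: 0.0851
grip_force: 0.0
t: 3.85
eef_pos: [0.5569, -0.2412, 0.1025]
tcp_rot: [[0.083, 0.997, 0.0], [0.997, -0.083, -0.0], [-0.0, 0.0, -1.0]]
wrist_force: [1.4, 0.7, 1.5]
finger_gap: 0.0282
grip_force: 39.3
3.85 [ 0.5569 -0.2412  0.1025] 0.0282011191030479 39.25343283030088 [1.3723 0.6571 1.521 ]
```

View pics/m3.png

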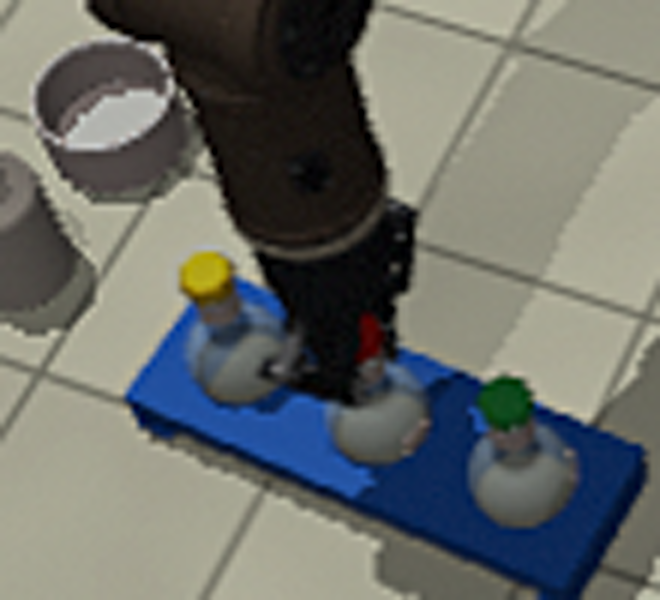

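The gap of 28 mm means it has the neck, and the flask is still upright. I'll lift it straight up.

```bash
python3 -m handwheel '[[0,0,0,0,0,0],[0,0,0,0,0,0],[0,0,-0.005,0,0,0],[0,0,-0.015,0,0,0],[0,0,-0.03,0,0,0],[0,0,-0.05,0,0,0],[0,0,-0.075,0,0,0],[0,0,-0.1,0,0,0],[0,0,-0.125,0,0,0],[0,0,-0.15,0,0,0]]' - 60; python3 -m handwheel '[[0,0,-0.02,0,0,0],[0,0,-0.03,0,0,0],[0,0,-0.03,0,0,0],[0,0,-0.03,0,0,0]]'
python3 - <<'E'
from h import *
o=get_obs();p,R=o["eef_pos"],o["tcp_rot"];print(o["t"],p,R,o["qpos"],o["finger_gap"],o["wrist_force"])
yaw=-.02;s,c=np.sin(np.radians(35)),np.cos(np.radians(35))
ax=np.array([-s*np.cos(yaw),-s*np.sin(yaw),c]);L=np.array([.631,.277,.1546]);V=L+.11*ax
print("view",V,"tcp",V+.0505*ax)
d=V+.0505*ax-p;print("shift tool",R.T@d)
from scipy.spatial.transform import Rotation as Q
k=np.cross(R[:,2],-ax);k/=np.linalg.norm(k);a=np.degrees(np.arccos(R[:,2]@-ax))
print("turn tool",R.T@(k*a))
E
```

```text
t: 4.9
eef_pos: [0.5565, -0.241, 0.2548]
tcp_rot: [[0.083, 0.997, 0.001], [0.997, -0.083, -0.0], [-0.0, 0.001, -1.0]]
wrist_force: [-0.4, -0.3, -0.7]
finger_gap: 0.0276
grip_force: 59.0
t: 5.3
eef_pos: [0.5563, -0.241, 0.2818]
tcp_rot: [[0.083, 0.997, -0.001], [0.997, -0.083, 0.0], [0.0, -0.001, -1.0]]
wrist_force: [0.3, -0.9, -0.0]
finger_gap: 0.0281
grip_force: 59.0
5.3 [ 0.5563 -0.241   0.2818] [[ 0.0828  0.9966 -0.0007]
 [ 0.9966 -0.0828  0.0001]
 [ 0.0001 -0.0008 -1.    ]] [ 0.5562  0.4029 -0.3375  1.5405  0.1386  1.2226  0.1134] 0.028082602277657964 [ 0.2922 -0.9276 -0.0262]
view [0.5679 0.2783 0.2447] tcp [0.539  0.2788 0.2861]
shift tool [ 0.5166 -0.0604 -0.0042]
turn tool [-34.9739   2.1969   0.    ]
```

```bash
python3 -m handwheel '[[0.01,-0.002,0,0,0,0],[0.04,-0.005,-0.01,0,0,0],[0.08,-0.01,-0.02,0,0,0],[0.125,-0.02,-0.02,0,0,0],[0.17,-0.025,-0.02,0,0,0],[0.215,-0.03,-0.02,0,0,0],[0.26,-0.035,-0.02,0,0,0],[0.305,-0.04,-0.02,0,0,0],[0.35,-0.045,-0.02,0,0,0],[0.395,-0.05,-0.02,0,0,0]]'; python3 -m handwheel '[[0.045,-0.004,0,0,0,0],[0.08,-0.007,0,0,0,0],[0.105,-0.009,0,0,0,0],[0.118,-0.01,0,0,0,0],[0.122,-0.01,0,0,0,0],[0.122,-0.01,0,0,0,0],[0.122,-0.01,0,0,0,0]]'
cat > goal.py <<'E'
from h import *
o=get_obs();p,R=o["eef_pos"],o["tcp_rot"];print(o["t"],p,R,o["qpos"],o["finger_gap"],o["wrist_force"])
yaw=-.02;s,c=np.sin(np.radians(35)),np.cos(np.radians(35))
ax=np.array([-s*np.cos(yaw),-s*np.sin(yaw),c]);L=np.array([.631,.277,.1546]);V=L+.11*ax
d=V+.0505*ax-p;print("shift tool",R.T@d)
k=np.cross(R[:,2],-ax);a=np.degrees(np.arccos(R[:,2]@-ax));k/=np.linalg.norm(k)
print("turn tool",R.T@(k*a))
E
python3 goal.py
```

```text
t: 6.3
eef_pos: [0.5383, 0.1589, 0.3014]
tcp_rot: [[0.082, 0.997, -0.002], [0.997, -0.082, -0.0], [-0.001, -0.002, -1.0]]
wrist_force: [0.6, 0.5, -0.4]
finger_gap: 0.0274
grip_force: 59.0
t: 7.0
eef_pos: [0.5402, 0.2773, 0.3021]
tcp_rot: [[0.085, 0.996, -0.0], [0.996, -0.085, -0.001], [-0.001, 0.0, -1.0]]
wrist_force: [0.1, -0.0, -1.4]
finger_gap: 0.0278
grip_force: 59.0
7.0 [0.5402 0.2773 0.3021] [[ 0.0849  0.9964 -0.0001]
 [ 0.9964 -0.0849 -0.0012]
 [-0.0012  0.     -1.    ]] [-0.2076  0.4189 -0.519   1.4954  0.2128  1.2843 -0.8347] 0.027780857691881166 [ 0.0822 -0.0408 -1.3525]
shift tool [ 0.0014 -0.0014  0.016 ]
turn tool [-34.9242   2.3338  -0.    ]
```

```bash
python3 -m handwheel '[[0,0,0,-2,0.1,0],[0,0,0,-6,0.4,0],[0,0,0,-11,0.7,0],[0.001,-0.001,0,-16,1,0],[0.001,-0.001,0.003,-21,1.4,0],[0.001,-0.001,0.006,-26,1.7,0],[0.001,-0.001,0.01,-30,2,0],[0.001,-0.001,0.014,-33,2.2,0],[0.001,-0.001,0.016,-34.9,2.3,0],[0.001,-0.001,0.016,-34.9,2.3,0]]';python3 -m handwheel '[[0,0,0,0,0,0],[0,0,0,0,0,0],[0,0,0,0,0,0]]'
cat >> goal.py <<'E'
S=camera("scene");T=camera("top")
a=cv2.resize(S[200:300,345:445],None,fx=4,fy=4,interpolation=cv2.INTER_CUBIC)
b=cv2.resize(T[120:220,180:280],None,fx=4,fy=4,interpolation=cv2.INTER_CUBIC)
bulb=p+R[:,2]*.0505;print("bulb",bulb,px("scene",bulb),px("top",bulb))
for q,col in((bulb,(255,0,255)),(V,(0,255,255)),(L,(0,0,255))):
    for im,n,o0 in((a,"scene",(345,200)),(b,"top",(180,120))):
        u=(px(n,q)-o0+.5)*4;cv2.circle(im,tuple(int(v) for v in u),2,col,-1)
import time;cv2.imwrite("pics/g%d.png"%time.time(),np.hstack([a,b]))
E
python3 goal.py; mv pics/g1*.png pics/goal1.png
```

```text
t: 8.0
eef_pos: [0.5382, 0.2785, 0.2857]
tcp_rot: [[0.072, 0.816, 0.573], [0.997, -0.079, -0.012], [0.036, 0.572, -0.819]]
wrist_force: [0.3, -0.2, -1.0]
finger_gap: 0.0278
grip_force: 59.2
t: 8.3
eef_pos: [0.5395, 0.2798, 0.2867]
tcp_rot: [[0.072, 0.816, 0.573], [0.997, -0.081, -0.01], [0.038, 0.572, -0.819]]
wrist_force: [0.4, -0.5, -1.1]
finger_gap: 0.0276
grip_force: 59.2
8.3 [0.5395 0.2798 0.2867] [[ 0.0723  0.8162  0.5732]
 [ 0.9966 -0.0812 -0.0102]
 [ 0.0382  0.572  -0.8194]] [-0.451   0.1884 -0.4247  2.0002  0.8549  0.7354 -1.5244] 0.027561676792084645 [ 0.4206 -0.5133 -1.1426]
shift tool [-0.001  -0.0008  0.0002]
turn tool [-0.0266 -0.0715  0.    ]
bulb [0.5685 0.2793 0.2453] [406.0619 222.5575] [220.4818 176.317 ]
```

View pics/goal1.png

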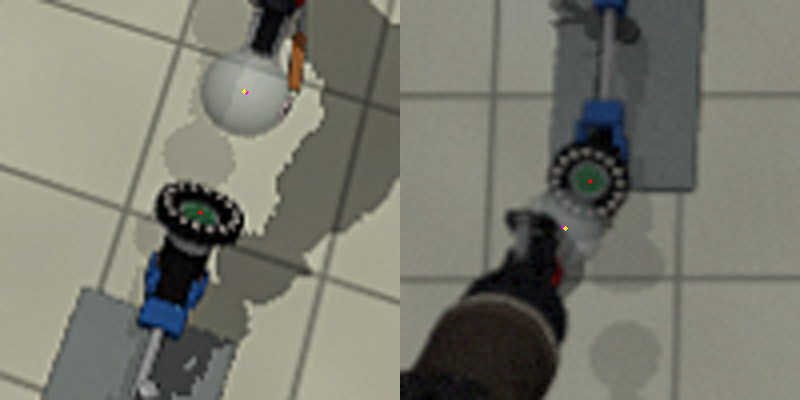

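The picture shows the bulb centred at about (245,92) in the scene crop, on the target dot at (244,91). The lens dot sits on the ring centre in both views. I'll let it settle and hand in.

```bash
python3 -m handwheel '[[-0.001,-0.001,0,0,0,0],[-0.001,-0.001,0,0,0,0],[-0.001,-0.001,0,0,0,0],[-0.001,-0.001,0,0,0,0],[-0.001,-0.001,0,0,0,0],[-0.001,-0.001,0,0,0,0]]'; python3 -c "
from station import *
print(abs(get_obs()['qd']).max()); print(sign_off())"
```

```text
t: 9.0
eef_pos: [0.538, 0.2793, 0.2857]
tcp_rot: [[0.071, 0.816, 0.573], [0.997, -0.08, -0.01], [0.038, 0.572, -0.819]]
wrist_force: [0.7, -0.1, -0.6]
finger_gap: 0.0278
grip_force: 59.2
0.0025722249146634176
the job is handed in; nothing more can be done
None
```

I drew the red-stoppered flask straight up out of the rack and handed in at 9.0 s with it held steady in the gripper, bottom towards the lens, bulb about 1 mm from the viewing spot I measured (itself good to a few mm).

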